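Tap a tension fitting home in a drill jig

ROBOT

A 6-joint arm with a two-finger parallel gripper is mounted at the origin on the work surface. World frame = base frame: x ahead of the robot, y to its left, z up, the work surface at z = 0. Lengths are in m, angles in degrees, forces in N, time in s.
With the tool pointing down it reaches from about 0.4 to 0.825 m from the base axis. Payload 7 kg.
Tool frame: the origin (TCP) lies on the centre line of the jaws, within the pads' length; the fingertips stand 19 mm ahead of it and the grasp point (between the pads) is the TCP; z points along the fingers, y is the direction in which the jaws open and shut (so a half turn about z gives the same grasp; the last joint's range is limited). The gripper opens to 88 mm and grips with 3 to 60 N. Pads are 19 mm wide; open, the fingers measure 130 mm over their backs; the gripper's body (78 mm by 193 mm) begins 47 mm behind the grasp point.
Start: joints at [-56.259, 20.546, 0.682, 0, -70.136, -16.507], TCP at [0.2, -0.645, 0.246] pointing down, gripper open.
Joint ranges: [-176.03, 176.03], [-82.01, 121.73], [-58.28, 71.71], [-173.87, 95.51], [-174.79, -0.11], [-173.66, 173.66]. Speed limits (degrees/s): [136.94, 136.94, 172.46, 180, 180, 180].

INTERFACE

Orientations are given as [roll, pitch, yaw] about the fixed x, y, z axes, in that order (R = Rz(yaw) Ry(pitch) Rx(roll)).
In Python, from bench import status, optics, manip gives the robot as it stands. The module is installed in compiled form; this text tells all that it offers.
- The arm moves only by the shell command python3 -m creep 'ROWS' [FORCE]. ROWS is JSON, a list of rows, each an object of numbers: "claw": the opening, from 0 (shut) to 1 (fully open); "tx", "ty", "tz": the shift along the world's x, y, z as a fraction of full scale; "spin": the turn about the world's z as a fraction of full scale. In form: [{"claw": .., "tx": .., "ty": .., "tz": .., "spin": ..}, ...]. A call has exactly 8 rows; each row shifts and turns the commanded pose from where the row before left it; what a row does not reach is not made up. Full scale, the value 1, is 0.05 m for a shift and 4 degrees for a turn. A row lasts 1/8 s, in which the tool goes at most 62.5 mm and 10.7 degrees, less where a joint would pass 70% of its speed; a pose out of reach is approached as far as the arm can. A call with a number of a shift or a turn outside -1 to 1 is refused whole. A call with a gripper value outside its range is refused whole. The fingers move at their own pace and stop on an object; FORCE is the grip in N (left out, the last holds). Time passes only in rows, so rows that do not move let the fingers close, or fill a call up. It gives the time, the measured TCP pose, the force and the opening at its end, in the units of the state.
- status.read_state(): the state, without advancing time (a new reading comes with each control period).
- optics.snapshot(name): name is "scene" or "side" or "wrist"; returns a dict with "color" (384x512x3 uint8, red, green, blue), "mtx" (3x3 intrinsics, pixels), "R" (3x3) and "t" (3): a world point X has camera coordinates R X + t; the wrist camera has in their place "hand_eye" (4x4, takes a point from camera to tool coordinates, whose origin is the TCP and whose axes are the flange's). Camera axes: x right, y down, z forward; pixel columns grow to the right and rows downward; lengths in m; the calibration is good to about 2 mm. A picture is of the moment at which its call begins: read the wrist's pose just before it. There is no depth.
- manip.close_job(): hands the job in, once; it reports no verdict.
The state is a dict: "clock": time; "joint_positions": joint angles; "qd": joint speeds; "tau": joint torques, N m; "tool_pos": TCP position; "ee_rot": TCP orientation; "ft_force": force on the tool from outside, world axes, zero at the start; "torque": the same for the moment, N m; "gripper_width": finger opening in m.
Only numpy, scipy, OpenCV 4.12 (cv2) and the standard library are available. Lean on these libraries where they do the work, as an engineer would, in place of code of your own. Each camera call takes 0.05 s, during which the arm holds its last target.

TASK

The aluminium fitting is only part-way into the drill jig. Take the mallet by its handle and nudge the fitting in with small, gentle taps, drawing the mallet clear between taps and never touching the fitting with the gripper, until it sits fully home against the stop hidden under the bush plate, without knocking that stop out of its setting. Then stand the mallet back upright on its cork mat and let go, leaving everything else on the bench alone.

Things in the scene. Friction and masses are not known exactly. Their poses are not given: they have to be found in the camera images.
- jig: steel drill jig fixed to the bench. Origin: centre of its underside; x along the slot, the way the fitting goes in; z up. Bed 240 (x) x 84 (y) x 14 mm, open and flat for x = -120 to 0. From x = 0 to 108 mm side walls and a bush plate over them (top 43 mm, bushes 48 mm above the bench) leave a covered slot 42 mm wide and 17 mm high, closed at the far end.
- jig_mouth (a point): middle of the slot's mouth on the bed's top, at (0, 0, 14) mm in the jig's frame. Unseen inside the slot is an adjustable steel stop that is not measured: its face (stop_face) stands somewhere 60 to 88 mm beyond the mouth. Friction alone holds it: a steady push of about 9 N shifts it.
- fitting: machined aluminium fitting, 0.14 to 0.28 kg, loose. Flange 110 (x) x 40 (y) x 14 mm (z) with an upright wall across its -x end, 12 mm thick, 34 mm high in all. Origin: centre of the underside; x from the wall to the nose, which goes in first. It lies on the bed, nose 20 to 42 mm inside the mouth, and slides with about 1 to 2 N.
- fitting_tail (a point): middle of the outer face of the fitting's end wall, at (-55, 0, 17) mm in the fitting's frame: the face to tap. When the fitting is home this face is still 22 to 50 mm outside the mouth.
- fitting_nose (a point): the centre of the fitting's nose face, at (55, 0, 7) mm in the fitting's frame: the face that meets the stop
- mallet: short nylon-faced mallet, 0.28 kg, standing on its head, handle straight up. Origin: centre of the head's underside; z up the handle, x along the head. Head 70 (x, between the two flat striking faces) x 36 (y) x 34 mm (z). Wooden handle 24 (x) x 20 (y) mm in section, from 34 to 124 mm above the origin. Either face may be used.
- mat: cork mat fixed on the bench, 170 (x) x 130 (y) x 4 mm, on which the mallet stands. Origin: centre of its underside.
- die_grinder: bystander: red air die grinder lying on the bench, 240 mm long, 43 mm high; origin under the middle of its body
- cutout_disc: bystander: round aluminium sheet cut-out, 110 mm across, 3 mm thick; origin under its centre
- flap_wheel: bystander: small abrasive wheel, 34 mm across, standing with its shank up, 46 mm high; origin under its centre
- pad_stack: bystander: stack of four small grey abrasive pads, 33 mm across, 30 mm high; origin under its centre
- spanner: bystander: steel spanner lying flat; origin under its middle
- rivet_jar: bystander: clear jar with a steel cap, 56 mm across, 70 mm high; origin under its centre
- spare_bracket: bystander: a smaller finished bracket, 75 x 34 mm, 32 mm high at one end; origin under its centre
There are look-alikes about, which are no part of the job. There is more than one size of the mallet; the one meant has the size given above.

How it is judged (in metres and radians):
On the way, in this order (a step that is already met when the one before it is completed fails the run):
1. the mallet is lifted off its mat (height (world z) of mallet above 0.014 m), for 0.1 s.
2. a tap has moved the fitting 3 mm or more, and with the fitting still more than 4 mm short of the stop the mallet is drawn clear of it (distance of fitting from where it was at the start of the episode above 0.003 m and x of fitting_nose in the frame of stop_face below -0.004 m and contact force between mallet and fitting below 0.02 N and linear speed of fitting below 0.005 m/s), for 0.1 s.
3. the fitting is home: its nose within 1.5 mm of the stop's face (x of fitting_nose in the frame of stop_face above -0.0015 m), for 0.1 s.
At the end, for the whole second after the job is handed in: The fitting is at rest with its nose within 1.5 mm of the hidden stop; the mallet stands upright (within 0.1 rad), at rest, with the centre of its head over the cork mat (x of fitting_nose in the frame of stop_face above -0.0015 m and linear speed of each of fitting, mallet below 0.01 m/s and x of mallet in the frame of mat between -0.085 and 0.085 m and y of mallet in the frame of mat between -0.065 and 0.065 m and height (world z) of mallet below 0.008 m and angle between mallet's own z axis and vertical below 0.1 rad); the robot touches nothing.
It fails at once if the stop is knocked out of its setting (shifted by more than 2 mm) (distance of stop_face from where it was at the start of the episode above 0.002 m).
It fails at once if a tap on the fitting is harder than 25 N (contact force between mallet and fitting above 25 N).
It fails at once if the fitting is knocked along faster than 0.15 m/s (linear speed of fitting above 0.15 m/s).
It fails at once if the robot touches the fitting itself (contact force between any of the fingers, the arm and fitting above 0.5 N).
It fails at once if a bystander is moved by more than 30 mm (distance of any of die_grinder, cutout_disc, flap_wheel, pad_stack, spanner, rivet_jar, spare_bracket from where it was at the start of the episode above 0.03 m).
It also fails if it takes over 61 s, if anything falls off the work surface, if the arm or the gripper's body presses on something with over 40 N, if the wrist force passes 120 N, or if a joint passes its speed limit or range.

## Working session

There is one attempt and no reset: what is moved stays moved. The work goes in short steps, Python scripts to look and compute and a shell command to move; the robot and the scene stay as the last step left them, time stands still between calls to the robot, and variables do not carry over. Pictures are saved under pics/ and viewed, and the job is handed in when it is done.

```bash
mkdir -p pics; ls; python3 - <<'E'
from bench import status, optics
import cv2,numpy as np
print(status.read_state())
for n in ["scene","side","wrist"]:
    s=optics.snapshot(n)
    cv2.imwrite(f"pics/{n}0.png",s["color"][:,:,::-1])
    print(n,{k:np.round(v,4).tolist() for k,v in s.items() if k!="color"})
    np.savez(f"pics/{n}0.npz",**s)
E
```

```text
pics
{'clock': 0.0, 'joint_positions': array([-5.62602250e+01,  2.05908547e+01,  6.32529851e-01, -2.00855703e-02,
       -7.01366160e+01, -1.65079441e+01]), 'qd': array([-0.0482223 ,  0.06890989,  0.0212424 ,  0.07388313,  0.12678682,
        0.000324  ]), 'tau': array([ 7.56708178e-04, -5.82724249e+01,  2.93054527e+01,  6.99665576e+00,
        7.05490995e-03, -1.89223783e-04]), 'tool_pos': array([ 0.19980424, -0.6442537 ,  0.24461988]), 'ee_rot': array([ 1.79903607e+02, -8.87651874e-03, -1.62775002e+02]), 'ft_force': array([-0.13209723, -0.58995987,  1.0890583 ]), 'torque': array([ 0.0133331 ,  0.02231964, -0.00445207]), 'gripper_width': 0.08744484148911981}
scene {'mtx': [[497.5398, 0.0, 258.3262], [0.0, 497.5398, 194.8064], [0.0, 0.0, 1.0]], 'R': [[-0.1789, 0.9838, -0.0102], [0.8341, 0.1461, -0.5319], [-0.5218, -0.1037, -0.8468]], 't': [0.1246, -0.4462, 1.9312]}
side {'mtx': [[382.5207, 0.0, 252.4366], [0.0, 382.5207, 196.065], [0.0, 0.0, 1.0]], 'R': [[0.9676, -0.2521, -0.0133], [-0.1526, -0.5419, -0.8265], [0.2011, 0.8018, -0.5628]], 't': [-0.5529, 0.1287, 0.9477]}
wrist {'mtx': [[330.0338, 0.0, 249.0739], [0.0, 330.0338, 190.8994], [0.0, 0.0, 1.0]], 'hand_eye': [[-0.0005, -0.9651, -0.262, 0.0697], [1.0, -0.0003, -0.0007, 0.0004], [0.0006, -0.262, 0.9651, -0.1398], [0.0, 0.0, 0.0, 1.0]]}
```

View pics/scene0.png

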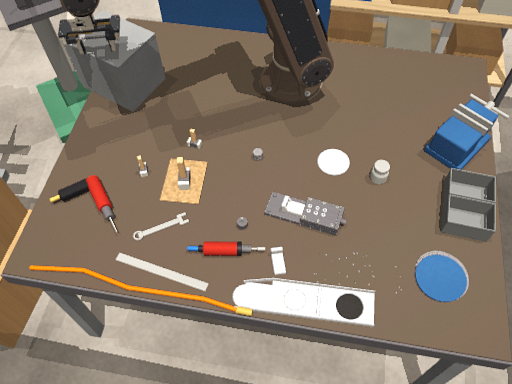

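View pics/side0.png

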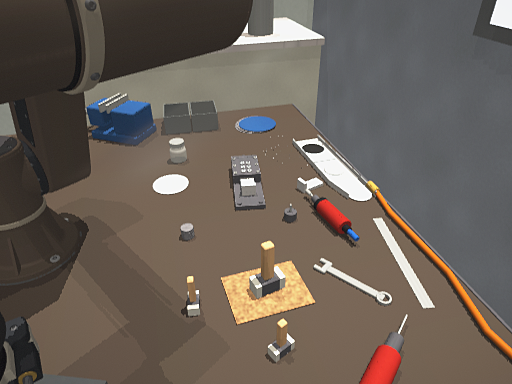

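View pics/wrist0.png

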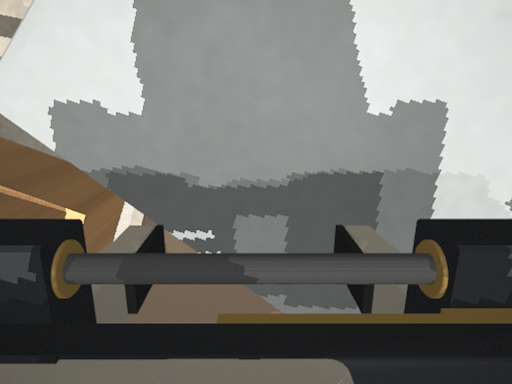

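Candidates for the mallet in the scene view are the one on the mat at (184,172), a small one at (194,138) and another small one at (142,166). By the description and size it is the one on the mat. I'll check it in a close crop.

```bash
python3 - <<'E'
import cv2,numpy as np
a=cv2.imread("pics/scene0.png");b=cv2.imread("pics/side0.png")
cv2.imwrite("pics/c1.png",cv2.resize(a[125:215,120:220],None,fx=6,fy=6,interpolation=cv2.INTER_CUBIC))
cv2.imwrite("pics/c2.png",cv2.resize(a[185:240,255:355],None,fx=8,fy=8,interpolation=cv2.INTER_CUBIC))
cv2.imwrite("pics/c3.png",cv2.resize(b[230:330,170:320],None,fx=5,fy=5,interpolation=cv2.INTER_CUBIC))
cv2.imwrite("pics/c4.png",cv2.resize(b[145:215,210:290],None,fx=8,fy=8,interpolation=cv2.INTER_CUBIC))
E
```

```text
(no output)
```

View pics/c1.png

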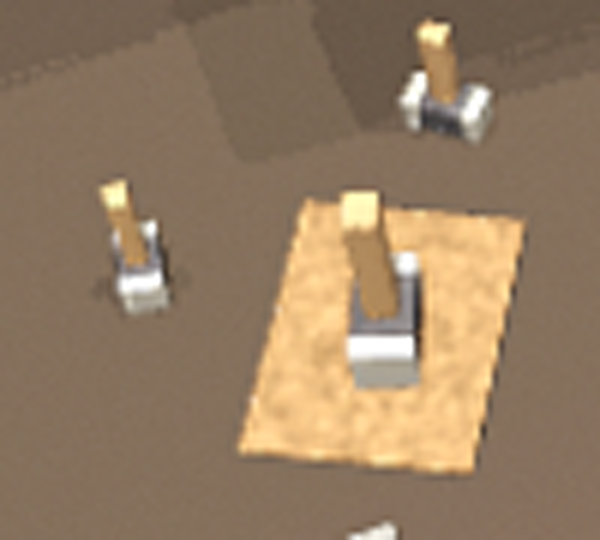

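View pics/c2.png

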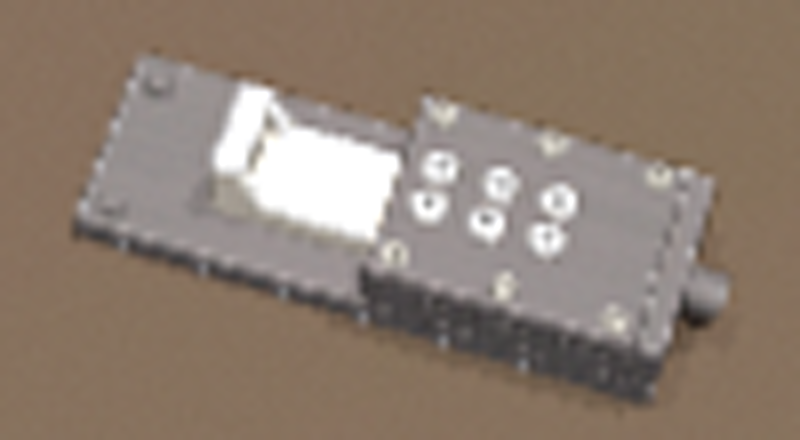

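View pics/c3.png

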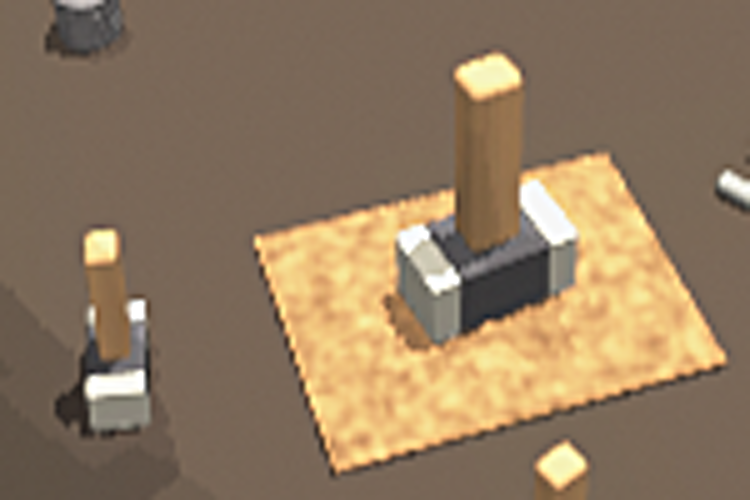

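View pics/c4.png

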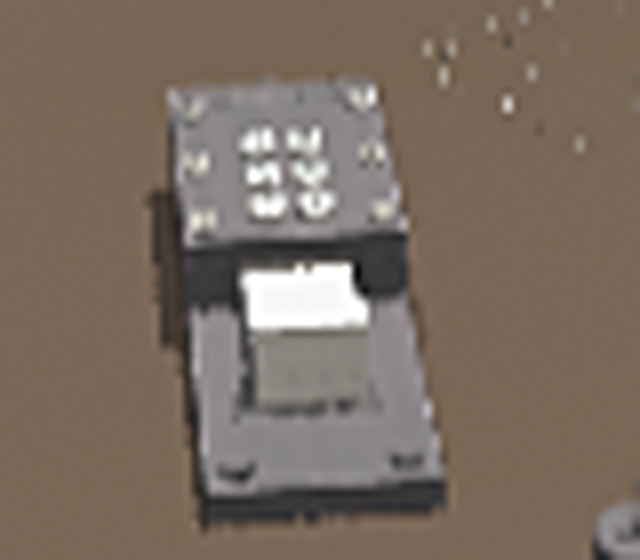

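```bash
cat > h.py <<'E'
import numpy as np,cv2
def rayp(n,uv,z):
    s=np.load(n) if isinstance(n,str) else n
    d=s["R"].T@np.linalg.solve(s["mtx"],[uv[0],uv[1],1]); c=-s["R"].T@s["t"]
    return c+d*(z-c[2])/d[2]
def pj(n,X):
    s=np.load(n) if isinstance(n,str) else n
    p=s["mtx"]@(s["R"]@np.array(X)+s["t"]); return p[:2]/p[2]
def crop(p,f,o): return [(p[0]+.5)/f-.5+o[0],(p[1]+.5)/f-.5+o[1]]
E
python3 - <<'E'
from h import *
S="pics/scene0.npz";D="pics/side0.npz"
def f(n,c,F,o,z,l):
    print(l,np.round(rayp(n,crop(c,F,o),z),4))
for c in [(361,210)]: f(S,c,6,(120,125),.128,"handle S")
f(D,(488,75),5,(170,230),.128,"handle D")
for c in [(303,200),(525,218),(473,470),(240,453)]: f(S,c,6,(120,125),.004,"mat S")
for c in [(257,238),(607,155),(727,363),(335,473)]: f(D,c,5,(170,230),.004,"mat D")
for c in [(425,95),(715,178),(650,350),(362,270)]: f(S,c,8,(255,185),.043,"plate S")
for c in [(172,85),(380,80),(405,240),(185,250)]: f(D,c,8,(210,145),.043,"plate D")
for c in [(137,55),(75,225)]: f(S,c,8,(255,185),.014,"bed S")
for c in [(205,495),(445,480)]: f(D,c,8,(210,145),.014,"bed D")
for c in [(238,85),(273,95),(213,170),(245,177)]: f(S,c,8,(255,185),.048,"wall S")
for c in [(245,332),(370,330)]: f(D,c,8,(210,145),.048,"wall D")
E
```

```text
handle S [ 0.5322 -0.2813  0.128 ]
handle D [ 0.5294 -0.2835  0.128 ]
mat S [ 0.4462 -0.3578  0.004 ]
mat S [ 0.4366 -0.2277  0.004 ]
mat S [ 0.6073 -0.2162  0.004 ]
mat S [ 0.6188 -0.3451  0.004 ]
mat D [ 0.4401 -0.2262  0.004 ]
mat D [ 0.6078 -0.2177  0.004 ]
mat D [ 0.6148 -0.3468  0.004 ]
mat D [ 0.4463 -0.3572  0.004 ]
plate S [0.5452 0.1339 0.043 ]
plate S [0.5638 0.2516 0.043 ]
plate S [0.6452 0.2339 0.043 ]
plate S [0.6294 0.1199 0.043 ]
plate D [0.5673 0.2576 0.043 ]
plate D [0.6497 0.2384 0.043 ]
plate D [0.6256 0.1142 0.043 ]
plate D [0.5451 0.1296 0.043 ]
bed S [0.528  0.0143 0.014 ]
bed S [0.6122 0.0031 0.014 ]
bed D [0.5262 0.0151 0.014 ]
bed D [0.6086 0.0013 0.014 ]
wall S [0.5565 0.0596 0.048 ]
wall S [0.5588 0.0741 0.048 ]
wall S [0.5975 0.0559 0.048 ]
wall S [0.5984 0.0688 0.048 ]
wall D [0.5522 0.061  0.048 ]
wall D [0.595  0.0503 0.048 ]
```

```bash
python3 - <<'E'
from h import *
S="pics/scene0.npz";D="pics/side0.npz"
def f(n,c,F,o,z):
    return rayp(n,crop(c,F,o),z)
L=[f(D,c,5,(170,230),.038) for c in [(397,233),(436,287)]]
R=[f(D,c,5,(170,230),.038) for c in [(535,182),(577,240)]]
print(np.round(L,4),np.round(R,4))
for a,b in [(L[0],L[1]),(R[0],R[1]),(L[0],R[0]),(L[1],R[1])]: print(np.degrees(np.arctan2(b[1]-a[1],b[0]-a[0])),np.linalg.norm(b-a))
N=[f(S,c,6,(120,125),.038) for c in [(346,358),(415,360)]]; print(np.round(N,4))
for c,z in [((117,185),.09),]: print("small",f(S,c,6,(120,125),z))
for c,z in [((434,30),.09),]: print("small",f(S,c,6,(120,125),z))
E
```

```text
[[ 0.4936 -0.2717  0.038 ]
 [ 0.5017 -0.305   0.038 ]] [[ 0.5589 -0.2584  0.038 ]
 [ 0.5656 -0.2956  0.038 ]]
-76.43864100072817 0.034294597816011275
-79.8356932715662 0.03780573135724575
11.549892102919028 0.06661644386315163
8.425008888945788 0.06459459875679477
[[ 0.569  -0.2933  0.038 ]
 [ 0.5638 -0.2557  0.038 ]]
small [ 0.51274551 -0.43011133  0.09      ]
small [ 0.37716723 -0.28617569  0.09      ]
```

```bash
R='{"claw":1,"tx":0.5,"ty":0.5,"tz":0,"spin":1}'; python3 -m creep '[{"claw":1,"tx":0.5,"ty":0.5,"tz":0,"spin":1},{"claw":1,"tx":0.5,"ty":0.5,"tz":0,"spin":1},{"claw":1,"tx":0.5,"ty":0.5,"tz":0,"spin":1},{"claw":1,"tx":0.5,"ty":0.5,"tz":0,"spin":1},{"claw":1,"tx":0.5,"ty":0.5,"tz":0,"spin":1},{"claw":1,"tx":0.5,"ty":0.5,"tz":0,"spin":1},{"claw":1,"tx":0.5,"ty":0.5,"tz":0,"spin":1},{"claw":1,"tx":0.5,"ty":0.5,"tz":0,"spin":1}]' 40
```

```text
clock: 1.15
tool_pos: [0.4006, -0.4437, 0.2454]
ee_rot: [180.0, 0.0, -130.6]
ft_force: [-0.0, 0.0, 0.1]
gripper_width: 0.0878
```

```bash
python3 -m creep '[{"claw":1,"tx":0.3,"ty":0.4,"tz":0,"spin":1},{"claw":1,"tx":0.3,"ty":0.4,"tz":0,"spin":1},{"claw":1,"tx":0.3,"ty":0.4,"tz":0,"spin":1},{"claw":1,"tx":0.3,"ty":0.4,"tz":0,"spin":1},{"claw":1,"tx":0.35,"ty":0.4,"tz":0,"spin":1},{"claw":1,"tx":0.35,"ty":0.4,"tz":0,"spin":1},{"claw":1,"tx":0.35,"ty":0.4,"tz":0,"spin":1},{"claw":1,"tx":0.35,"ty":0.4,"tz":0,"spin":1}]' 40
cat >> h.py <<'E'
from scipy.spatial.transform import Rotation as Ro
def snapw(name):
    from bench import status, optics
    st=status.read_state(); s=optics.snapshot("wrist")
    T=np.eye(4);T[:3,:3]=Ro.from_euler("xyz",st["ee_rot"],degrees=True).as_matrix();T[:3,3]=st["tool_pos"]
    C=T@s["hand_eye"]; R=C[:3,:3].T; t=-R@C[:3,3]
    cv2.imwrite(f"pics/{name}.png",s["color"][:,:,::-1])
    np.savez(f"pics/{name}.npz",color=s["color"],mtx=s["mtx"],R=R,t=t)
    print(np.round(st["tool_pos"],4),np.round(st["ee_rot"],2),np.round(st["ft_force"],2),st["clock"])
E
python3 -c "
from h import *
snapw('w1')"
```

```text
clock: 2.15
tool_pos: [0.5303, -0.2839, 0.2453]
ee_rot: [180.0, 0.0, -98.6]
ft_force: [0.6, -0.6, 0.1]
gripper_width: 0.0875
[ 0.5303 -0.2839  0.2453] [ 1.7998e+02  1.0000e-02 -9.8630e+01] [ 0.63 -0.58  0.12] 2.15
```

View pics/w1.png

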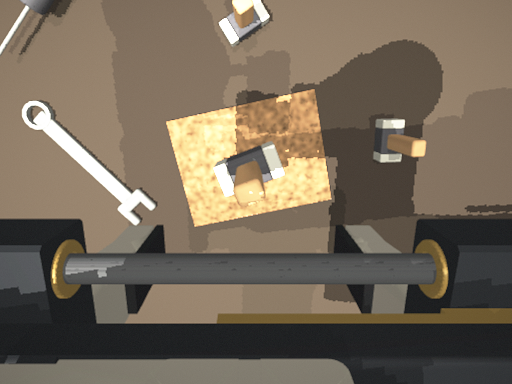

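The wrist view shows the mallet on the mat: head from (217,180) to (282,155), handle top near (250,190). I'll zoom in to refine its position and yaw.

```bash
python3 - <<'E'
import cv2
a=cv2.imread("pics/w1.png")
cv2.imwrite("pics/c5.png",cv2.resize(a[130:215,200:300],None,fx=7,fy=7,interpolation=cv2.INTER_CUBIC))
E
```

```text
(no output)
```

View pics/c5.png

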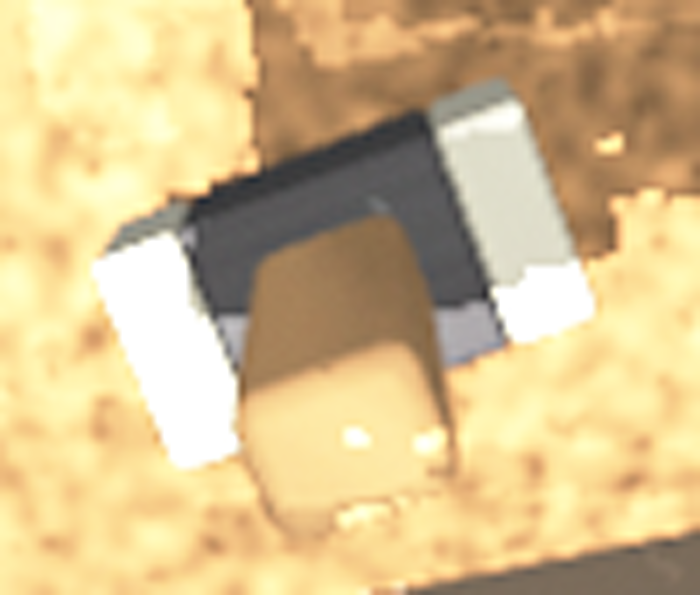

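```bash
python3 - <<'E'
from h import *
W="pics/w1.npz"
g=lambda c,z: rayp(W,crop(c,7,(200,130)),z)
P=[g(c,.038) for c in [(97,268),(182,468),(523,100),(597,315)]]
print(np.round(P,4),np.mean(P,0))
an=lambda a,b: np.degrees(np.arctan2(b[1]-a[1],b[0]-a[0]))
print(an(P[0],P[2]),an(P[1],P[3]),an(P[0],P[1]),an(P[2],P[3]))
print("top",g((348,440),.128),[np.round(g(c,.128),4) for c in [(243,395),(415,345),(453,485),(285,540)]])
print(np.linalg.norm(P[0]-P[1]),np.linalg.norm(P[0]-P[2]),np.linalg.norm(P[1]-P[3]))
E
```

```text
[[ 0.5683 -0.291   0.038 ]
 [ 0.5609 -0.2577  0.038 ]
 [ 0.5007 -0.3065  0.038 ]
 [ 0.4937 -0.2722  0.038 ]] [ 0.53090095 -0.28182914  0.038     ]
-167.03076032687682 -167.80242720890263 102.63295925277866 101.39182481176556
top [ 0.53083693 -0.28278032  0.128     ] [array([ 0.542 , -0.2899,  0.128 ]), array([ 0.5216, -0.2928,  0.128 ]), array([ 0.5196, -0.2756,  0.128 ]), array([ 0.5399, -0.2719,  0.128 ])]
0.034130527923897404 0.06946340101300548 0.06870459738157449
```

```bash
python3 -m creep '[{"claw":1,"tx":0.01,"ty":0.04,"tz":-0.2,"spin":1},{"claw":1,"tx":0,"ty":0,"tz":-0.4,"spin":1},{"claw":1,"tx":0,"ty":0,"tz":-0.4,"spin":1},{"claw":1,"tx":0,"ty":0,"tz":-0.4,"spin":1},{"claw":1,"tx":0,"ty":0,"tz":-0.5,"spin":1},{"claw":1,"tx":0,"ty":0,"tz":-0.5,"spin":0.2},{"claw":1,"tx":0,"ty":0,"tz":-0.45,"spin":0},{"claw":1,"tx":0,"ty":0,"tz":-0.2,"spin":0}]' 40
python3 -c "
from h import *
snapw('w2')"
```

```text
clock: 3.2
tool_pos: [0.5296, -0.2826, 0.0916]
ee_rot: [179.9, 0.1, -78.0]
ft_force: [-0.3, -1.0, 0.6]
gripper_width: 0.0875
[ 0.5296 -0.2826  0.0916] [ 1.7988e+02  6.0000e-02 -7.7990e+01] [-0.28 -0.96  0.58] 3.2
```

View pics/w2.png

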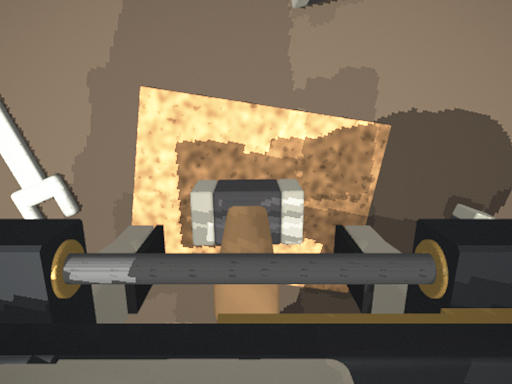

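The head is square in the view (191–303, 180–245) and centred between the fingers, so I'll close.

```bash
python3 -m creep '[{"claw":0,"tx":0,"ty":0,"tz":0,"spin":0},{"claw":0,"tx":0,"ty":0,"tz":0,"spin":0},{"claw":0,"tx":0,"ty":0,"tz":0,"spin":0},{"claw":0,"tx":0,"ty":0,"tz":0,"spin":0},{"claw":0,"tx":0,"ty":0,"tz":0,"spin":0},{"claw":0,"tx":0,"ty":0,"tz":0,"spin":0},{"claw":0,"tx":0,"ty":0,"tz":0.1,"spin":0},{"claw":0,"tx":0,"ty":0,"tz":0.3,"spin":0}]' 55
python3 -c "
from h import *
snapw('w3')"
```

```text
clock: 4.25
tool_pos: [0.5296, -0.2824, 0.1126]
ee_rot: [179.9, 0.1, -78.0]
ft_force: [0.4, -0.4, -3.0]
gripper_width: 0.0235
[ 0.5296 -0.2824  0.1126] [ 1.7987e+02  7.0000e-02 -7.7980e+01] [ 0.42 -0.41 -3.  ] 4.25
```

View pics/w3.png

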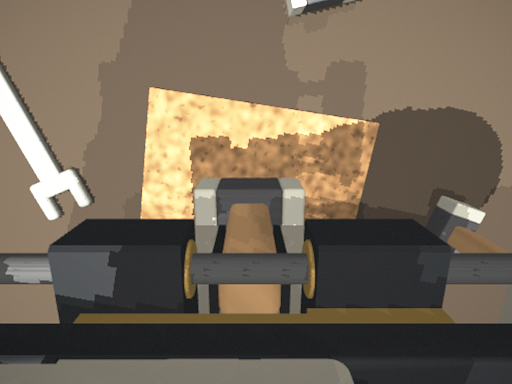

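```bash
python3 -m creep '[{"claw":0,"tx":0,"ty":0,"tz":0.4,"spin":1},{"claw":0,"tx":0,"ty":0,"tz":0.5,"spin":1},{"claw":0,"tx":0.05,"ty":0.4,"tz":0.4,"spin":1},{"claw":0,"tx":0.05,"ty":0.4,"tz":0,"spin":1},{"claw":0,"tx":0.05,"ty":0.4,"tz":0,"spin":1},{"claw":0,"tx":0.05,"ty":0.4,"tz":0,"spin":1},{"claw":0,"tx":0.05,"ty":0.4,"tz":0,"spin":1},{"claw":0,"tx":0.05,"ty":0.4,"tz":0,"spin":1}]' && python3 -m creep '[{"claw":0,"tx":0.05,"ty":0.35,"tz":0,"spin":1},{"claw":0,"tx":0.05,"ty":0.35,"tz":0,"spin":1},{"claw":0,"tx":0.05,"ty":0.35,"tz":0,"spin":1},{"claw":0,"tx":0.05,"ty":0.35,"tz":0,"spin":1},{"claw":0,"tx":0.05,"ty":0.35,"tz":0,"spin":1},{"claw":0,"tx":0.05,"ty":0.35,"tz":0,"spin":1},{"claw":0,"tx":0.05,"ty":0.35,"tz":0,"spin":1},{"claw":0,"tx":0.05,"ty":0.35,"tz":0,"spin":1}]'
python3 -c "
from h import *
snapw('w4')"
```

```text
clock: 5.3
tool_pos: [0.5455, -0.1612, 0.1777]
ee_rot: [180.0, 0.0, -45.7]
ft_force: [-0.3, 0.7, -3.4]
gripper_width: 0.0239
clock: 6.3
tool_pos: [0.5655, -0.0215, 0.178]
ee_rot: [180.0, -0.0, -13.7]
ft_force: [-0.7, 0.7, -3.2]
gripper_width: 0.0239
[ 0.5655 -0.0215  0.178 ] [180.   -0.  -13.7] [-0.71  0.72 -3.25] 6.3
```

View pics/w4.png

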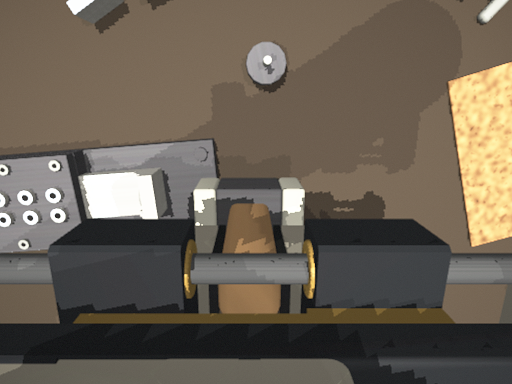

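```bash
python3 - <<'E'
import cv2
a=cv2.imread("pics/w4.png")
cv2.imwrite("pics/c6.png",cv2.resize(a[125:255,0:225],None,fx=3.5,fy=3.5,interpolation=cv2.INTER_CUBIC))
E
```

```text
(no output)
```

View pics/c6.png

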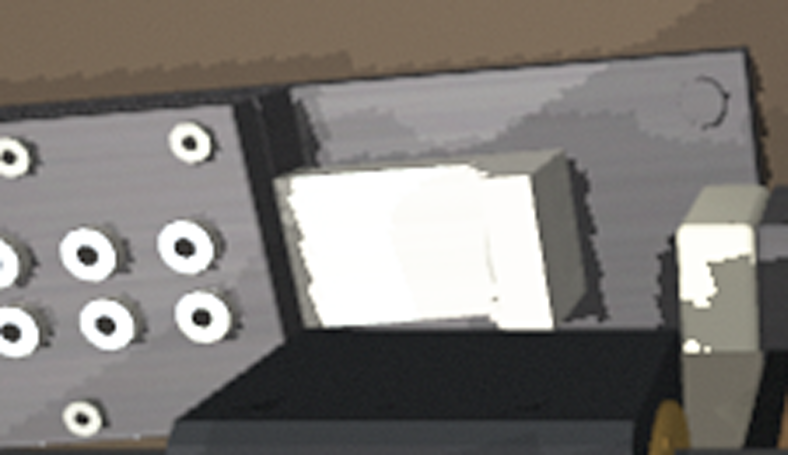

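```bash
python3 - <<'E'
from h import *
W="pics/w4.npz"
g=lambda c,z: rayp(W,crop(c,3.5,(0,125)),z)
an=lambda a,b: np.degrees(np.arctan2(b[1]-a[1],b[0]-a[0]))
a,b=g((292,90),.014),g((745,52),.014);print("bed edge",a,b,an(b,a))
a,b=g((235,104),.043),g((285,340),.043);print("plate front",a,b,an(b,a)-90)
a,b=g((0,118),.043),g((235,104),.043);print("plate edge",a,b,an(b,a))
a,b=g((532,175),.048),g((554,327),.048);print("wall",a,b,an(b,a)-90)
a,b=g((568,155),.014),g((568,155),.014)
a,b=g((745,52),.014),g((762,180),.014);print("bed end",a,b,an(b,a)-90)
# head front face top
for z in (.09,.124):
  pass
a,b=g((678,228),.178-.0876+.034),g((683,340),.178-.0876+.034);print("head face",a,b,an(b,a)-90)
for n in [(185,247),(202,317),(87,254),(107,324)]: print("bush",g(n,.048))
for n in [(190,143)]: print("screw",g(n,.043))
E
```

```text
bed edge [0.62846375 0.12136778 0.014     ] [0.6097295  0.00269477 0.014     ] 81.029062134906
plate front [0.62909664 0.12066276 0.043     ] [0.56985039 0.13102511 0.043     ] -99.92085873158328
plate edge [0.63931078 0.17671815 0.043     ] [0.62909664 0.12066276 0.043     ] 79.6731401155527
wall [0.59638279 0.05533567 0.048     ] [0.55843674 0.06204855 0.048     ] -100.03216345064241
bed end [0.6097295  0.00269477 0.014     ] [0.5756033  0.00733797 0.014     ] -97.74806673936912
head face [0.59215771 0.00736489 0.1244    ] [0.57212152 0.01227776 0.1244    ] -103.77710018567365
bush [0.59934119 0.14274785 0.048     ]
bush [0.58155696 0.1456461  0.048     ]
bush [0.60334262 0.16658121 0.048     ]
bush [0.58542017 0.16916293 0.048     ]
screw [0.62279892 0.13478569 0.043     ]
```

```bash
python3 -m creep '[{"claw":0,"tx":0,"ty":0,"tz":-0.4,"spin":1},{"claw":0,"tx":0,"ty":0,"tz":-0.5,"spin":0.1},{"claw":0,"tx":0.02,"ty":0,"tz":-0.4,"spin":0},{"claw":0,"tx":0.02,"ty":0.2,"tz":-0.14,"spin":0},{"claw":0,"tx":0.02,"ty":0.2,"tz":0,"spin":0},{"claw":0,"tx":0,"ty":0.2,"tz":0,"spin":0},{"claw":0,"tx":0,"ty":0,"tz":0,"spin":0},{"claw":0,"tx":0,"ty":0,"tz":0,"spin":0}]'
python3 -c "
from h import *
snapw('w5')
from bench import optics
for n in ['side']:
  s=optics.snapshot(n); np.savez(f'pics/{n}5.npz',**s); cv2.imwrite(f'pics/{n}5.png',s['color'][:,:,::-1])
  cv2.imwrite('pics/c7.png',cv2.resize(s['color'][110:250,180:330,::-1],None,fx=4,fy=4,interpolation=2))
"
```

```text
clock: 7.35
tool_pos: [0.5693, 0.0084, 0.1069]
ee_rot: [-179.9, -0.1, -9.5]
ft_force: [-0.2, 3.0, 5.8]
gripper_width: 0.0237
[0.5693 0.0084 0.1069] [-1.799e+02 -1.100e-01 -9.520e+00] [-0.18  3.01  5.82] 7.35
```

View pics/w5.png

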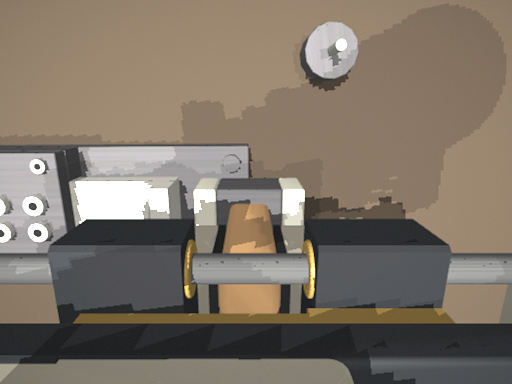

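View pics/c7.png

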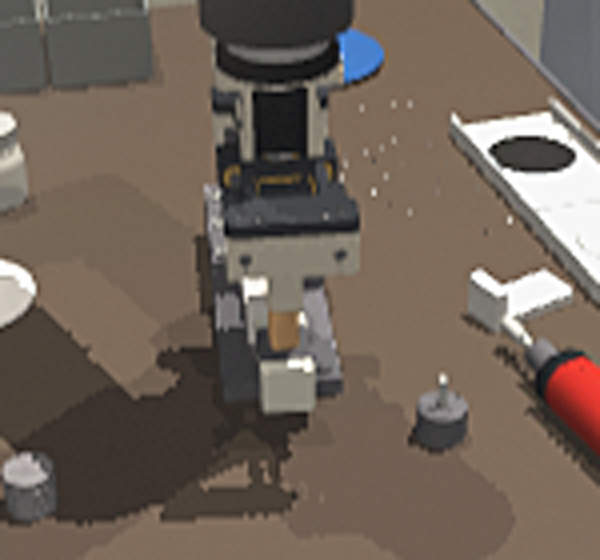

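```bash
python3 -m creep '[{"claw":0,"tx":0,"ty":0,"tz":0.04,"spin":0},{"claw":0,"tx":0,"ty":0,"tz":0.04,"spin":0},{"claw":0,"tx":0,"ty":0,"tz":0,"spin":0},{"claw":0,"tx":0,"ty":0,"tz":0,"spin":0},{"claw":0,"tx":0,"ty":0,"tz":0,"spin":0},{"claw":0,"tx":0,"ty":0,"tz":0,"spin":0},{"claw":0,"tx":0,"ty":0,"tz":0,"spin":0},{"claw":0,"tx":0,"ty":0,"tz":0,"spin":0}]'
python3 -c "
from h import *
snapw('w6')
a=cv2.imread('pics/w6.png');cv2.imwrite('pics/c8.png',cv2.resize(a[130:260,0:310],None,fx=2.5,fy=2.5,interpolation=2))
"
```

```text
clock: 8.45
tool_pos: [0.5685, 0.0073, 0.1101]
ee_rot: [180.0, 0.0, -9.6]
ft_force: [-0.0, 0.1, -3.2]
gripper_width: 0.0239
[0.5685 0.0073 0.1101] [180.     0.    -9.57] [-0.02  0.05 -3.17] 8.45
```

View pics/c8.png

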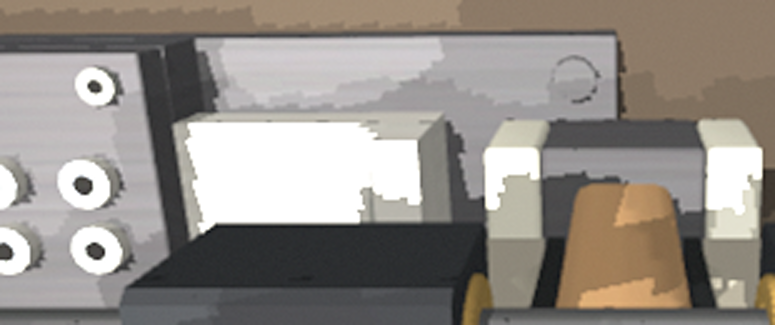

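```bash
python3 - <<'E'
from h import *
W="pics/w6.npz"
g=lambda c,z: rayp(W,crop(c,2.5,(0,130)),z)
u=np.array([np.cos(np.radians(80.7)),np.sin(np.radians(80.7)),0]);v=np.array([-u[1],u[0],0])
T=np.array([.5685,.0073,0])
for l,c,z in [("wallA",(419,140),.048),("wallB",(424,220),.048),("wallfoot",(449,215),.014),("headA",(485,150),.051),("headB",(489,236),.051),("headfootA",(497,120),.017),("bedcorner",(617,34),.014),("mouth",(150,55),.043),("mouthbedA",(213,40),.014)]:
    p=g(c,z);print(l,np.round(p,4),np.round([(p-T)@u*1e3,(p-T)@v*1e3],1))
E
```

```text
wallA [0.5963 0.0555 0.048 ] [ 52.  -19.7]
wallB [0.5753 0.0591 0.048 ] [52.2  1.7]
wallfoot [0.565  0.0619 0.014 ] [53.3 12.3]
headA [0.5917 0.0389 0.051 ] [ 35.  -17.8]
headB [0.5692 0.0427 0.051 ] [35.1  5.1]
headfootA [0.592 0.041 0.017] [ 37.  -17.7]
bedcorner [0.6103 0.0026 0.014 ] [  2.1 -42. ]
mouth [0.6281 0.1186 0.043 ] [119.4 -40.8]
mouthbedA [0.6278 0.1167 0.014 ] [117.5 -40.9]
```

```bash
python3 -m creep '[{"claw":0,"tx":0.016,"ty":0.099,"tz":0,"spin":0},{"claw":0,"tx":0.016,"ty":0.099,"tz":0,"spin":0},{"claw":0,"tx":0.016,"ty":0.099,"tz":0,"spin":0},{"claw":0,"tx":0.013,"ty":0.079,"tz":0,"spin":0},{"claw":0,"tx":0.013,"ty":0.079,"tz":0,"spin":0},{"claw":0,"tx":0.013,"ty":0.079,"tz":0,"spin":0},{"claw":0,"tx":-0.016,"ty":-0.099,"tz":0,"spin":0},{"claw":0,"tx":-0.016,"ty":-0.099,"tz":0,"spin":0}]'
python3 -c "
from h import *
snapw('w7')
a=cv2.imread('pics/w7.png');cv2.imwrite('pics/c9.png',cv2.resize(a[130:260,0:310],None,fx=2.5,fy=2.5,interpolation=2))
"
```

```text
clock: 9.5
tool_pos: [0.5711, 0.0239, 0.11]
ee_rot: [-180.0, 0.0, -9.6]
ft_force: [-0.3, -0.4, -3.0]
gripper_width: 0.0238
[0.5711 0.0239 0.11  ] [-179.99    0.     -9.56] [-0.29 -0.45 -3.03] 9.5
```

View pics/c9.png

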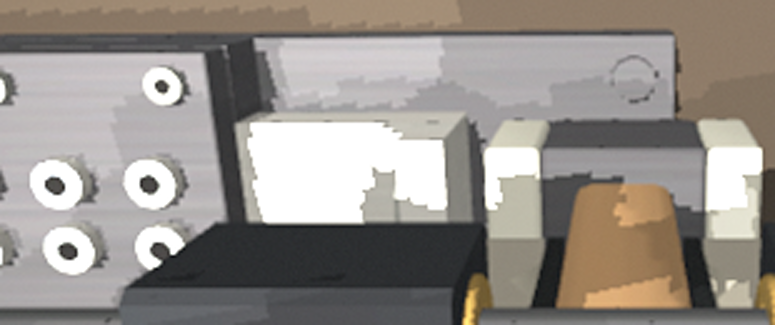

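```bash
python3 -m creep '[{"claw":0,"tx":0.016,"ty":0.099,"tz":0,"spin":0},{"claw":0,"tx":0.013,"ty":0.079,"tz":0,"spin":0},{"claw":0,"tx":0.01,"ty":0.059,"tz":0,"spin":0},{"claw":0,"tx":0.006,"ty":0.039,"tz":0,"spin":0},{"claw":0,"tx":0.003,"ty":0.02,"tz":0,"spin":0},{"claw":0,"tx":0.003,"ty":0.02,"tz":0,"spin":0},{"claw":0,"tx":0,"ty":0,"tz":0,"spin":0},{"claw":0,"tx":0,"ty":0,"tz":0,"spin":0}]'
python3 -c "
from bench import status,optics
for i in range(3):
  s=status.read_state();print(s['tool_pos'],s['ft_force'],s['torque']);optics.snapshot('wrist')
"
```

```text
clock: 10.55
tool_pos: [0.5737, 0.04, 0.11]
ee_rot: [-180.0, 0.0, -9.6]
ft_force: [-1.0, -1.6, -2.0]
gripper_width: 0.0237
[0.57374984 0.03996169 0.11003533] [-0.98833255 -1.62735151 -1.9570301 ] [-0.4065044   0.32115844  0.05020534]
[0.57370509 0.03997082 0.10999978] [-0.97796319 -0.68619285 -2.65886638] [-0.38816776  0.35421846  0.04028626]
[0.57374798 0.03997349 0.11001927] [-1.1938945  -1.1775584  -1.85533709] [-0.33389915  0.30594348  0.00411147]
```

```bash
python3 -m creep '[{"claw":0,"tx":-0.013,"ty":-0.079,"tz":0,"spin":0},{"claw":0,"tx":0.01,"ty":0.059,"tz":0,"spin":0},{"claw":0,"tx":0.003,"ty":0.02,"tz":0,"spin":0},{"claw":0,"tx":0.002,"ty":0.012,"tz":0,"spin":0},{"claw":0,"tx":0.002,"ty":0.012,"tz":0,"spin":0},{"claw":0,"tx":0,"ty":0,"tz":0,"spin":0},{"claw":0,"tx":0,"ty":0,"tz":0,"spin":0},{"claw":0,"tx":0,"ty":0,"tz":0,"spin":0}]'
```

```text
clock: 11.7
tool_pos: [0.5739, 0.0411, 0.1101]
ee_rot: [180.0, 0.0, -9.6]
ft_force: [0.0, -1.1, -1.5]
gripper_width: 0.0238
```

```bash
python3 -m creep '[{"claw":0,"tx":-0.013,"ty":-0.079,"tz":0,"spin":0},{"claw":0,"tx":0.01,"ty":0.059,"tz":0,"spin":0},{"claw":0,"tx":0.003,"ty":0.02,"tz":0,"spin":0},{"claw":0,"tx":0.002,"ty":0.012,"tz":0,"spin":0},{"claw":0,"tx":0.002,"ty":0.012,"tz":0,"spin":0},{"claw":0,"tx":0,"ty":0,"tz":0,"spin":0},{"claw":0,"tx":0,"ty":0,"tz":0,"spin":0},{"claw":0,"tx":0,"ty":0,"tz":0,"spin":0}]'
```

```text
clock: 12.7
tool_pos: [0.5741, 0.0423, 0.11]
ee_rot: [180.0, 0.0, -9.6]
ft_force: [-1.1, -1.2, -2.0]
gripper_width: 0.0239
```

```bash
python3 -m creep '[{"claw":0,"tx":-0.013,"ty":-0.079,"tz":0,"spin":0},{"claw":0,"tx":0.01,"ty":0.059,"tz":0,"spin":0},{"claw":0,"tx":0.003,"ty":0.02,"tz":0,"spin":0},{"claw":0,"tx":0.002,"ty":0.012,"tz":0,"spin":0},{"claw":0,"tx":0.002,"ty":0.012,"tz":0,"spin":0},{"claw":0,"tx":0,"ty":0,"tz":0,"spin":0},{"claw":0,"tx":0,"ty":0,"tz":0,"spin":0},{"claw":0,"tx":0,"ty":0,"tz":0,"spin":0}]'
```

```text
clock: 13.7
tool_pos: [0.5743, 0.0435, 0.11]
ee_rot: [180.0, 0.0, -9.6]
ft_force: [0.0, -1.7, -2.9]
gripper_width: 0.0238
```

```bash
python3 -m creep '[{"claw":0,"tx":-0.013,"ty":-0.079,"tz":0,"spin":0},{"claw":0,"tx":0.01,"ty":0.059,"tz":0,"spin":0},{"claw":0,"tx":0.003,"ty":0.02,"tz":0,"spin":0},{"claw":0,"tx":0.002,"ty":0.012,"tz":0,"spin":0},{"claw":0,"tx":0.002,"ty":0.012,"tz":0,"spin":0},{"claw":0,"tx":0,"ty":0,"tz":0,"spin":0},{"claw":0,"tx":0,"ty":0,"tz":0,"spin":0},{"claw":0,"tx":0,"ty":0,"tz":0,"spin":0}]'
```

```text
clock: 14.7
tool_pos: [0.5745, 0.0447, 0.11]
ee_rot: [180.0, 0.0, -9.6]
ft_force: [-0.0, -2.0, -2.0]
gripper_width: 0.0239
```

```bash
python3 -m creep '[{"claw":0,"tx":-0.013,"ty":-0.079,"tz":0,"spin":0},{"claw":0,"tx":0.01,"ty":0.059,"tz":0,"spin":0},{"claw":0,"tx":0.003,"ty":0.02,"tz":0,"spin":0},{"claw":0,"tx":0.002,"ty":0.012,"tz":0,"spin":0},{"claw":0,"tx":0.002,"ty":0.012,"tz":0,"spin":0},{"claw":0,"tx":0,"ty":0,"tz":0,"spin":0},{"claw":0,"tx":0,"ty":0,"tz":0,"spin":0},{"claw":0,"tx":0,"ty":0,"tz":0,"spin":0}]'
```

```text
clock: 15.7
tool_pos: [0.5747, 0.0459, 0.1101]
ee_rot: [180.0, 0.0, -9.6]
ft_force: [-0.5, -1.7, -2.2]
gripper_width: 0.0234
```

```bash
python3 -m creep '[{"claw":0,"tx":-0.013,"ty":-0.079,"tz":0,"spin":0},{"claw":0,"tx":0.01,"ty":0.059,"tz":0,"spin":0},{"claw":0,"tx":0.003,"ty":0.02,"tz":0,"spin":0},{"claw":0,"tx":0.002,"ty":0.012,"tz":0,"spin":0},{"claw":0,"tx":0.002,"ty":0.012,"tz":0,"spin":0},{"claw":0,"tx":0,"ty":0,"tz":0,"spin":0},{"claw":0,"tx":0,"ty":0,"tz":0,"spin":0},{"claw":0,"tx":0,"ty":0,"tz":0,"spin":0}]'
```

```text
clock: 16.7
tool_pos: [0.575, 0.0469, 0.1101]
ee_rot: [180.0, 0.0, -9.6]
ft_force: [0.5, -3.9, -0.8]
gripper_width: 0.0237
```

```bash
python3 -c "
from bench import status,optics
for i in range(4):
  s=status.read_state();print(s['tool_pos'],s['ft_force'],s['torque']);optics.snapshot('wrist')
"
```

```text
[0.57495065 0.04692046 0.11010939] [ 0.50944891 -3.86223475 -0.82940422] [-1.62503737  0.00193585 -0.01503402]
[0.5749566  0.04693043 0.11010891] [-0.05908206 -4.08929253 -1.31980237] [-1.67763121  0.01681922 -0.01664107]
[0.57495693 0.04691158 0.11011477] [ 0.18316031 -3.58588417 -1.58013982] [-1.73195893 -0.01231273 -0.03388988]
[0.57497376 0.04696632 0.11010993] [-0.58887247 -3.96689546 -1.21983875] [-1.76013308 -0.05671906 -0.04881023]
```

Residual force has risen from about 1.6 N to a steady 3.9 N, which suggests stop contact. I'll confirm with one tap only 0.3 mm deeper.

```bash
python3 -m creep '[{"claw":0,"tx":-0.013,"ty":-0.079,"tz":0,"spin":0},{"claw":0,"tx":0.01,"ty":0.059,"tz":0,"spin":0},{"claw":0,"tx":0.003,"ty":0.02,"tz":0,"spin":0},{"claw":0,"tx":0.001,"ty":0.006,"tz":0,"spin":0},{"claw":0,"tx":0,"ty":0,"tz":0,"spin":0},{"claw":0,"tx":0,"ty":0,"tz":0,"spin":0},{"claw":0,"tx":0,"ty":0,"tz":0,"spin":0},{"claw":0,"tx":0,"ty":0,"tz":0,"spin":0}]'; python3 -c "
from bench import status,optics
for i in range(3):
  s=status.read_state();print(s['tool_pos'],s['ft_force'],s['torque']);optics.snapshot('wrist')
"
```

```text
clock: 17.9
tool_pos: [0.5749, 0.047, 0.11]
ee_rot: [180.0, 0.0, -9.6]
ft_force: [0.0, -5.2, -1.7]
gripper_width: 0.0235
[0.57486668 0.04702235 0.11001463] [ 0.02715474 -5.21093551 -1.74437682] [-2.17201451  0.03556011  0.00681977]
[0.57486811 0.04700817 0.11003905] [ 0.25463342 -5.744919   -2.48973981] [-2.16606102 -0.02416688 -0.0368482 ]
[0.57486932 0.04701117 0.11002332] [-0.06550013 -4.95486628 -2.97099756] [-2.1860097   0.02265385  0.02934011]
```

```bash
python3 -m creep '[{"claw":0,"tx":-0.013,"ty":-0.079,"tz":0,"spin":0},{"claw":0,"tx":0.01,"ty":0.059,"tz":0,"spin":0},{"claw":0,"tx":0.003,"ty":0.02,"tz":0,"spin":0},{"claw":0,"tx":0.001,"ty":0.006,"tz":0,"spin":0},{"claw":0,"tx":0,"ty":0,"tz":0,"spin":0},{"claw":0,"tx":0,"ty":0,"tz":0,"spin":0},{"claw":0,"tx":0,"ty":0,"tz":0,"spin":0},{"claw":0,"tx":0,"ty":0,"tz":0,"spin":0}]'; python3 -c "
from bench import status,optics
for i in range(2):
  s=status.read_state();print(s['tool_pos'],s['ft_force'],s['torque']);optics.snapshot('wrist')
"
```

```text
clock: 19.05
tool_pos: [0.5749, 0.0471, 0.1101]
ee_rot: [179.9, 0.0, -9.6]
ft_force: [0.6, -5.7, -2.0]
gripper_width: 0.0236
[0.5749217  0.04706664 0.11010523] [ 0.64664986 -5.6546466  -1.99470796] [-2.37759453 -0.02405096 -0.0805773 ]
[0.57493906 0.04704345 0.1101122 ] [-0.15562318 -5.55501438 -2.7124271 ] [-2.39887757 -0.02544349 -0.02664224]
```

Blocked firmly: the TCP holds at y=0.047 while the command moved 0.6 mm. The fitting is home. I'll draw back and look.

```bash
python3 -m creep '[{"claw":0,"tx":-0.016,"ty":-0.099,"tz":0,"spin":0},{"claw":0,"tx":-0.032,"ty":-0.197,"tz":0,"spin":0},{"claw":0,"tx":-0.032,"ty":-0.197,"tz":0,"spin":0},{"claw":0,"tx":-0.032,"ty":-0.197,"tz":0.3,"spin":-1},{"claw":0,"tx":0,"ty":-0.2,"tz":0.4,"spin":-1},{"claw":0,"tx":0,"ty":-0.2,"tz":0.5,"spin":-1},{"claw":0,"tx":0,"ty":0,"tz":0.2,"spin":-1},{"claw":0,"tx":0,"ty":0,"tz":0,"spin":0}]'
python3 -c "
from h import *
snapw('w8')
a=cv2.imread('pics/w8.png');cv2.imwrite('pics/c10.png',cv2.resize(a[110:260,0:310],None,fx=2.5,fy=2.5,interpolation=2))
"
```

```text
clock: 20.15
tool_pos: [0.5698, -0.0072, 0.1809]
ee_rot: [-179.9, -0.1, -25.6]
ft_force: [0.1, 0.1, -3.4]
gripper_width: 0.0239
[ 0.5698 -0.0072  0.1809] [-1.7992e+02 -8.0000e-02 -2.5570e+01] [ 0.11  0.1  -3.36] 20.15
```

View pics/c10.png

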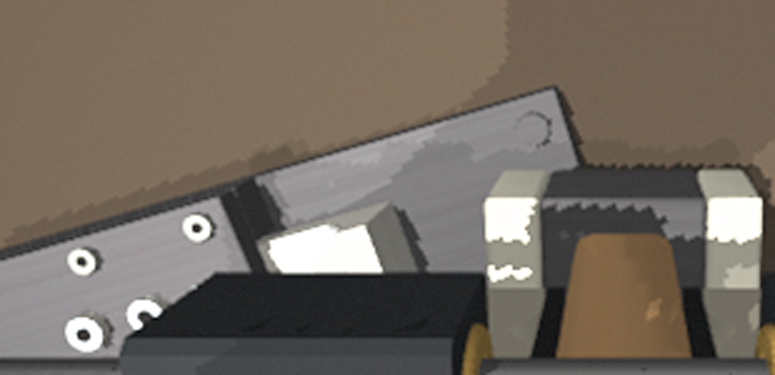

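```bash
python3 -m creep '[{"claw":0,"tx":-0.05,"ty":-0.34,"tz":0,"spin":-1},{"claw":0,"tx":-0.05,"ty":-0.34,"tz":0,"spin":-1},{"claw":0,"tx":-0.05,"ty":-0.34,"tz":0,"spin":-1},{"claw":0,"tx":-0.05,"ty":-0.34,"tz":0,"spin":-1},{"claw":0,"tx":-0.05,"ty":-0.34,"tz":0,"spin":-1},{"claw":0,"tx":-0.05,"ty":-0.34,"tz":0,"spin":-1},{"claw":0,"tx":-0.05,"ty":-0.34,"tz":0,"spin":-1},{"claw":0,"tx":-0.05,"ty":-0.34,"tz":0,"spin":-1}]' && python3 -m creep '[{"claw":0,"tx":-0.05,"ty":-0.34,"tz":0,"spin":-1},{"claw":0,"tx":-0.05,"ty":-0.34,"tz":0,"spin":-1},{"claw":0,"tx":-0.05,"ty":-0.34,"tz":0,"spin":-1},{"claw":0,"tx":-0.05,"ty":-0.34,"tz":0,"spin":-1},{"claw":0,"tx":-0.05,"ty":-0.34,"tz":0,"spin":-1},{"claw":0,"tx":-0.05,"ty":-0.34,"tz":0,"spin":0},{"claw":0,"tx":-0.05,"ty":-0.34,"tz":0,"spin":0},{"claw":0,"tx":-0.05,"ty":-0.34,"tz":0,"spin":0}]'
python3 -c "
from h import *
snapw('w9')
from bench import optics
s=optics.snapshot('side'); np.savez('pics/side9.npz',**s)
cv2.imwrite('pics/c11.png',np.vstack([cv2.resize(s['color'][150:290,170:320,::-1],None,fx=4,fy=4,interpolation=2)]))
s=optics.snapshot('scene'); np.savez('pics/scene9.npz',**s)
cv2.imwrite('pics/c12.png',cv2.resize(s['color'][185:240,255:355,::-1],None,fx=8,fy=8,interpolation=2))
"
```

```text
clock: 21.2
tool_pos: [0.5488, -0.1433, 0.1789]
ee_rot: [179.9, 0.1, -57.6]
ft_force: [-0.3, 0.2, -3.2]
gripper_width: 0.0237
clock: 22.2
tool_pos: [0.5292, -0.2798, 0.1798]
ee_rot: [180.0, 0.0, -77.5]
ft_force: [0.3, -0.3, -2.7]
gripper_width: 0.0237
[ 0.5292 -0.2798  0.1798] [ 1.7998e+02  1.0000e-02 -7.7500e+01] [ 0.27 -0.33 -2.67] 22.2
```

View pics/c11.png

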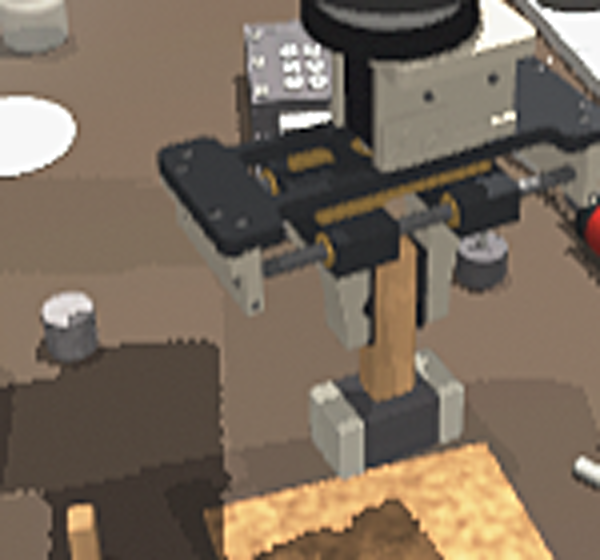

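View pics/c12.png

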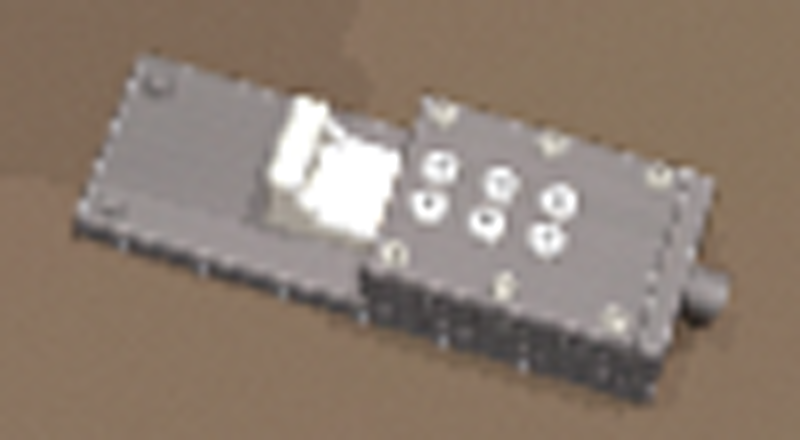

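View pics/w9.png

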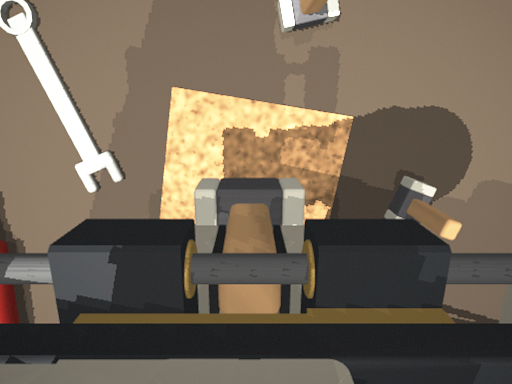

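```bash
python3 -m creep '[{"claw":0,"tx":0,"ty":-0.05,"tz":-0.3,"spin":0},{"claw":0,"tx":0,"ty":0,"tz":-0.4,"spin":0},{"claw":0,"tx":0,"ty":0,"tz":-0.4,"spin":0},{"claw":0,"tx":0,"ty":0,"tz":-0.3,"spin":0},{"claw":0,"tx":0,"ty":0,"tz":-0.16,"spin":0},{"claw":0,"tx":0,"ty":0,"tz":0,"spin":0},{"claw":0,"tx":0,"ty":0,"tz":0,"spin":0},{"claw":0,"tx":0,"ty":0,"tz":0,"spin":0}]' && python3 -m creep '[{"claw":0,"tx":0,"ty":0,"tz":-0.02,"spin":0},{"claw":0,"tx":0,"ty":0,"tz":-0.02,"spin":0},{"claw":0,"tx":0,"ty":0,"tz":-0.02,"spin":0},{"claw":0,"tx":0,"ty":0,"tz":-0.02,"spin":0},{"claw":0,"tx":0,"ty":0,"tz":0,"spin":0},{"claw":0,"tx":0,"ty":0,"tz":0,"spin":0},{"claw":0,"tx":0,"ty":0,"tz":0,"spin":0},{"claw":0,"tx":0,"ty":0,"tz":0,"spin":0}]'
```

```text
clock: 23.35
tool_pos: [0.5299, -0.2814, 0.1028]
ee_rot: [-179.9, -0.0, -77.6]
ft_force: [-0.3, 0.2, -2.5]
gripper_width: 0.0238
clock: 24.35
tool_pos: [0.5295, -0.2813, 0.0981]
ee_rot: [-180.0, -0.0, -77.6]
ft_force: [-0.2, 0.4, -3.2]
gripper_width: 0.0239
```

```bash
python3 -m creep '[{"claw":0,"tx":0,"ty":0,"tz":-0.02,"spin":0},{"claw":0,"tx":0,"ty":0,"tz":-0.02,"spin":0},{"claw":0,"tx":0,"ty":0,"tz":0,"spin":0},{"claw":0,"tx":0,"ty":0,"tz":0,"spin":0},{"claw":0,"tx":0,"ty":0,"tz":0,"spin":0},{"claw":0,"tx":0,"ty":0,"tz":0,"spin":0},{"claw":0,"tx":0,"ty":0,"tz":0,"spin":0},{"claw":0,"tx":0,"ty":0,"tz":0,"spin":0}]'
```

```text
clock: 25.35
tool_pos: [0.5296, -0.2814, 0.097]
ee_rot: [-180.0, -0.0, -77.5]
ft_force: [-1.6, 1.6, 6.1]
gripper_width: 0.0235
```

The mallet touches the mat at z≈0.097. Releasing now.

```bash
python3 -m creep '[{"claw":0,"tx":0,"ty":0,"tz":0.01,"spin":0},{"claw":0.35,"tx":0,"ty":0,"tz":0,"spin":0},{"claw":0.5,"tx":0,"ty":0,"tz":0,"spin":0},{"claw":0.8,"tx":0,"ty":0,"tz":0,"spin":0},{"claw":1,"tx":0,"ty":0,"tz":0,"spin":0},{"claw":1,"tx":0,"ty":0,"tz":0,"spin":0},{"claw":1,"tx":0,"ty":0,"tz":0,"spin":0},{"claw":1,"tx":0,"ty":0,"tz":0,"spin":0}]'; python3 -c "
from h import *
snapw('w10')"
```

```text
clock: 26.35
tool_pos: [0.5295, -0.2813, 0.0966]
ee_rot: [-180.0, -0.0, -77.6]
ft_force: [-0.4, 0.8, -0.4]
gripper_width: 0.0843
[ 0.5295 -0.2813  0.0966] [-180.     -0.    -77.57] [-0.41  0.76 -0.4 ] 26.35
```

View pics/w10.png

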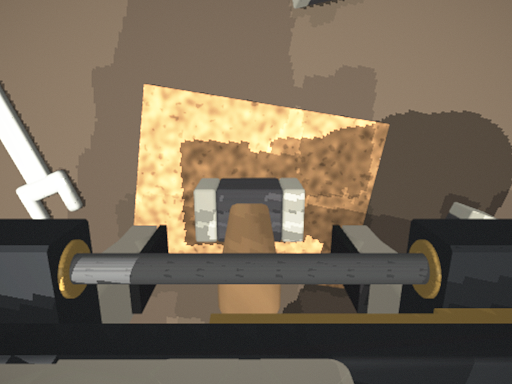

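The mallet stands square on the mat (head 194–304, 180–242) and the fingers are open. I'll rise, then check everything.

```bash
python3 -m creep '[{"claw":1,"tx":0,"ty":0,"tz":0.1,"spin":0},{"claw":1,"tx":0,"ty":0,"tz":0.3,"spin":0},{"claw":1,"tx":0,"ty":0,"tz":0.4,"spin":0},{"claw":1,"tx":0,"ty":0,"tz":0.5,"spin":0},{"claw":1,"tx":0,"ty":0,"tz":0.5,"spin":0},{"claw":1,"tx":0,"ty":0,"tz":0.5,"spin":0},{"claw":1,"tx":0,"ty":0,"tz":0.5,"spin":0},{"claw":1,"tx":0,"ty":0,"tz":0,"spin":0}]'; python3 -c "
from h import *
from bench import optics
s=optics.snapshot('side'); S=optics.snapshot('scene')
cv2.imwrite('pics/f.png',s['color'][:,:,::-1])
p=np.load('pics/scene0.npz')['color'].astype(int); d=np.abs(p-S['color']).max(2)>40
cv2.imwrite('pics/f2.png',np.vstack([cv2.resize(S['color'][100:300,30:430,::-1],None,fx=2,fy=2)]))
np.savez('pics/sceneF.npz',**S)
# tail from scene crop c12 pixel picks
u=np.array([.1616,.9869])
a=[rayp('pics/scene9.npz',crop(c,8,(255,185)),.048)[:2] for c in [(297,97),(270,180)]]
b=[rayp('pics/scene0.npz',crop(c,8,(255,185)),.048)[:2] for c in [(238,85),(213,170)]]
print('moved',(np.mean(a,0)-np.mean(b,0))@u)
snapw('w11')
"
```

```text
clock: 27.4
tool_pos: [0.5306, -0.2817, 0.2402]
ee_rot: [-179.7, -0.2, -77.6]
ft_force: [0.3, 1.0, -0.9]
gripper_width: 0.0876
moved 0.023329356829570214
[ 0.5294 -0.2812  0.2373] [-1.7993e+02 -2.0000e-02 -7.7570e+01] [-0.58 -1.66 -0.53] 27.5
```

View pics/f.png

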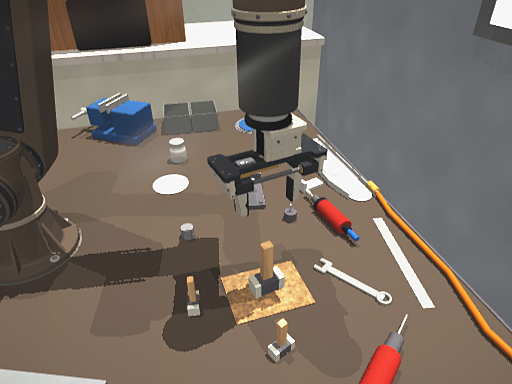

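View pics/f2.png

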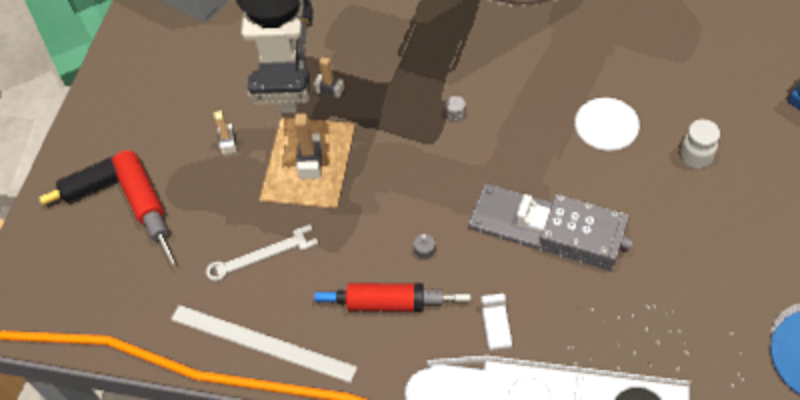

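```bash
python3 -c "
from bench import manip; print(manip.close_job())"
```

```text
the job is handed in; nothing more can be done
None
```

The job is handed in, at 27.5 s of the 61 s allowed. By my checks, the fitting is home against the stop and the mallet is back upright on its mat.

**What I did:** I took the full-size mallet from the mat by its handle. The first tap moved the fitting about 10 mm, and I then drew the mallet clear. After a 6 mm tap I used 1.2 mm taps, drawing back before each, until the fitting met the stop. Two more taps, each 0.3 mm deeper, confirmed it. Then I set the mallet down, let go and rose clear.

**Fitting and stop:**
- **Blocked:** The holding force rose from about 1–2 N while sliding to 3.9, 5.3 and then 5.6 N. The tool stayed put while the command went 0.6 mm further, and the force stayed under the 9 N that shifts the stop.
- **Distance:** The scene camera puts the travel at 23.3 mm, against about 23 mm from the taps. That puts the nose about 64 mm inside the mouth, within the 60–88 mm range.
- **Not seen directly:** Contact with the stop is inferred from force and position. No camera can see inside the slot.

**Mallet and bench:** The last pictures show the mallet standing near the middle of the mat with the gripper clear. The other objects look unmoved by eye.

**What disagreed:** The mallet's head sat about 5 mm lower in the grip than I had worked out. It rested briefly on the jig bed with about 9 N before the first tap, so I raised it 4 mm, and I set it down by feel at the end.

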